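# Knock a stuck desiccant cartridge out of a dryer bowl

### The job

The spent desiccant cartridge has stuck in the clear dryer bowl that lies on its V rest. Take the bowl off the rest, turn it mouth down over the steel tray and knock its rim on the tray floor until the cartridge drops out, so that the cartridge is left in the tray. Then stand the empty bowl mouth down in the middle of the black rubber mat to dry, and leave the other things on the bench where they are.

Things in the scene. Friction and masses are not known exactly. Their poses are not given: they have to be found in the camera images.
- bowl: Clear plastic dryer bowl: round cup 100 mm long, body 56 mm outside diameter, wall 4 mm, dark 63 mm collar (67 over lugs) on the last 12 mm at the open mouth, 6.5 mm drain stub on the domed closed end; 0.12 kg. Lies level on the rest, mouth roughly to the left. Origin on its axis, 50 mm from the rim; x axis runs along it, out of the mouth. Grip across the 56 mm body.
- bowl_mouth (a point): Centre of the bowl's mouth, in the plane of its flat rim (the only face it can stand on), 50 mm from the origin along x. If the bowl is gripped on the rest with the fingers leaning 45 degrees from straight down towards the mouth, half a turn about the fingers' own line brings the mouth straight down.
- cartridge: Orange and white cartridge in the clear bowl, 62 mm long, 42 mm body, 46 mm cap, 0.06 kg. Origin at its middle, x from foot to cap as the bowl's x. In the seal its origin is at -13 mm on the bowl's x. The seal holds about 2.5 to 4 times its weight: turning over does not free it. A knock of the rim at 0.2 m/s mostly frees it, slower ones slide it 1 to 2 mm each; after about 3 mm it drops.
- tray: Open stainless steel tray, 150 x 130 mm outside, 22 mm high, wall and floor 3 mm, fixed to the bench. Origin at the centre of its underside (the inner floor is 3 mm above it), x along the long side, z up.
- mat: Flat black ribbed rubber mat, 110 x 110 mm, 4 mm thick, fixed. Origin at the centre of its underside (its top is 4 mm above), z up.
- bowl_rest: Bench rest under the bowl: dark foot plate 116 x 70 x 8 mm, two white V saddles 8 mm thick, up to 63 mm across, 59 mm high, centred 30 mm behind and 31 mm in front of its middle. Fixed. Origin at the centre of its underside, x along the bowl's axis to the mouth. The bowl's axis lies 72 mm above the bench; between the saddles its sides are free.
- timer: White bench timer, 66 x 66 x 20 mm, origin at the centre of its underside; a bystander.
- marker: White and black marker pen lying down, 132 mm long, 18 mm thick, origin under its middle; a bystander.
- tape_roll: Roll of masking tape lying flat, 68 mm diameter, 18 mm high, origin at the centre of its underside; a bystander.

How it is judged:
On the way, in this order (a step that is already met when the one before it is completed fails the run):
1. the bowl is lifted clear of the rest with the cartridge in it (height (world z) of bowl above 0.1 m and x of cartridge in the frame of bowl below -0.004 m), for 0.1 s.
2. the bowl is held mouth down (within 35 degrees) over the tray with the cartridge still stuck in it (angle between bowl's own x axis and vertical above 2.5 rad and x of cartridge in the frame of bowl below -0.004 m and x of bowl_mouth in the frame of tray between -0.06 and 0.06 m and y of bowl_mouth in the frame of tray between -0.05 and 0.05 m), for 0.2 s.
3. the rim of the bowl knocks on the tray (angle between bowl's own x axis and vertical above 2.5 rad and contact force between bowl and tray above 2 N).
4. the cartridge is out of the bowl and lies or stands in the tray (x of cartridge in the frame of bowl above 0.06 m and x of cartridge in the frame of tray between -0.07 and 0.07 m and y of cartridge in the frame of tray between -0.06 and 0.06 m and z of cartridge in the frame of tray below 0.045 m), for 0.2 s.
At the end, for the whole second after the job is handed in: The cartridge is at rest in the tray (middle inside the walls, under 45 mm above its underside); the empty bowl stands still mouth down on the mat: axis within 8 degrees of vertical and within 24 mm of the mat's centre, rim within 6 mm of the mat's top (x of cartridge in the frame of tray between -0.07 and 0.07 m and y of cartridge in the frame of tray between -0.06 and 0.06 m and z of cartridge in the frame of tray below 0.045 m and linear speed of cartridge below 0.03 m/s and angle between bowl's own x axis and vertical above 3 rad and horizontal distance between bowl and mat below 0.024 m and z of bowl_mouth in the frame of mat below 0.01 m and linear speed of bowl below 0.02 m/s); the robot touches nothing.
It fails at once if a bystander (timer, marker or tape roll) is shifted by more than 25 mm (distance of any of timer, marker, tape_roll from where it was at the start of the episode above 0.025 m).
It also fails if it takes over 45 s, if anything falls off the work surface, if the arm or the gripper's body presses on something with over 40 N, if the wrist force passes 120 N, or if a joint passes its speed limit or range.

### The arm

A 6-joint arm with a two-finger parallel gripper is mounted at the origin on a cart in front of the work surface, level with it; the furniture and walls round the work are solid. World frame = base frame: x ahead of the robot, y to its left, z up, the work surface at z = 0. Lengths are in m, angles in rad, forces in N, time in s.
With the tool pointing down it reaches from about 0.3 to 0.875 m from the base axis. Payload 6.4 kg.
Tool frame: the origin (TCP) lies at the very end of the fingers, on their centre line; the grasp point (between the pads) lies 19 mm behind it (env.tcp_to_grasp is the distance from the TCP to the grasp point, in m); z points along the fingers, y is the line along which they close (so a half turn about z gives the same grasp; the last joint's range is limited). The gripper opens to 85 mm and grips with 20 to 120 N. Pads are 22 mm wide; open, the fingers measure 114 mm over their backs; the gripper's body (76 mm by 85 mm) begins 54 mm behind the grasp point. The pads swing forward as they close: fully open they stand 13 mm farther back than shut.
Start: joints at [-1.343, 0.181, 1.607, -0, 1.354, -0.206], TCP at [0.242, -0.522, 0.231] pointing down, gripper open.
Joint ranges: [-2.99, 2.99], [-0.89, 2.07], [0.3, 2.58], [-1.14, 4.28], [0, 2.63], [-3.12, 3.12]. Speed limits (rad/s): [2.57, 2.57, 3.01, 3.14, 3.14, 3.14].

### API

Orientations are given as a unit quaternion [x, y, z, w].
In Python, from rig import env, snapshot, sign_off, cut_out gives the robot as it stands. The module is installed in compiled form; this text tells all that it offers.
- The arm moves only by the tool apply_moves, never from a script. Its argument "rows" is a list of rows, each an object of numbers: "tx", "ty", "tz": the shift along the tool's x, y, z in mm; "wx", "wy", "wz": the turn, a rotation vector about the tool's x, y, z in rad; "gripper": the finger opening in mm, from 0 to 85.4. In form: [{"tx": .., "ty": .., "tz": .., "wx": .., "wy": .., "wz": .., "gripper": ..}, ...]. A call has 1 to 20 rows; each row shifts and turns the commanded pose from where the row before left it, along the tool's axes as they then stand; what a row does not reach is not made up. A row lasts 1/8 s, in which the tool goes at most 62.5 mm and 10.7 degrees, less where a joint would pass 70% of its speed; a pose out of reach is approached as far as the arm can. A call is refused whole if a number of a shift passes 62.5 or a number of a turn 0.188, either way. A call with a gripper value outside its range is refused whole. The fingers move at their own pace and stop on an object; the grip force is fixed at half the most. Time passes only in rows, so rows that do not move let the fingers close. It gives the time, the measured TCP pose, the force, the opening and the grip force at its end, in the units of the state.
- env.sense(): the state, without advancing time (a new reading comes with each control period).
- snapshot(name): name is "scene" or "top" or "wrist"; returns a dict with "pixels" (480x640x3 uint8, red, green, blue), "K" (3x3 intrinsics, pixels), "R" (3x3) and "t" (3): a world point X has camera coordinates R X + t; the wrist camera has in their place "mount" (4x4, takes a point from camera to tool coordinates, whose origin is the TCP and whose axes are the flange's). Camera axes: x right, y down, z forward; pixel columns grow to the right and rows downward; lengths in m; the calibration is good to about 2 mm. The wrist camera is an equidistant fisheye: a pixel r from the principal point sees the ray r / f radians off the axis. A picture is of the moment at which its call begins: read the wrist's pose just before it. There is no depth.
- sign_off(): hands the job in; it is judged then, once.
Trained networks look in the newest picture that a camera, given by its name, has taken for a name from the list of things; names that differ only in an ending like _2 or _b are one class to them, and where a whole thing is asked for, a point or a joint stands for the part that bears it (a point fixed in the world has none). Each returns a list of dicts, best first, with "score" (0 to 1); they miss things now and then, are a little off and sometimes report something else, mostly with a low value. They report only what shows in the picture. A call takes as long as a camera call.
- cut_out(camera, name): "pixels" (480x640 bool, what is visible of it) and "uv" ([column, row] in pixels, amid what is visible of it).
The state is a dict: "time": time; "joint_pos": joint angles; "qd": joint speeds; "effort": joint torques, N m; "tcp_pos": TCP position; "eef_rot": TCP orientation; "force": force on the tool from outside, world axes, zero at the start; "ft_torque": the same for the moment, N m; "finger_gap": finger opening in m; "grasp_force": force on a finger pad.
Only numpy, scipy, OpenCV 4.12 (cv2) and the standard library are available. Lean on these libraries where they do the work, as an engineer would, in place of code of your own. Each camera call takes 0.05 s, during which the arm holds its last target. There are 200 camera calls.

## Working session

There is one attempt and no reset: what is moved stays moved. The work goes in short steps, Python scripts to look and compute and a tool call to move; the robot and the scene stay as the last step left them, time stands still between calls to the robot, and variables do not carry over. Pictures are saved under pics/ and viewed, at most 10 in all, crops included, and the job is handed in when it is done.

Besides the shell and the picture viewer there is one more tool, called after "Emit:" by a JSON object that holds its "method" and its "body", one argument or row to a line. apply_moves: Moves the arm, as the interface text tells. Its arguments: {"type":"object","properties":{"rows":{"type":"array"}},"required":["rows"]}

```bash
mkdir -p pics; cat > h.py <<'E'
import numpy as np,cv2
from rig import env,snapshot,sign_off,cut_out
from scipy.spatial.transform import Rotation as Ro
def ray(s,uv,z):
    K,R,t=map(np.array,(s["K"],s["R"],s["t"]))
    d=R.T@np.linalg.inv(K)@np.array([uv[0],uv[1],1.]); c=-R.T@t
    return c+d*(z-c[2])/d[2]
E
python3 - <<'E'
from h import *
S={}
for c in("scene","top"):
    s=S[c]=snapshot(c); cv2.imwrite(f"pics/{c}.png",s["pixels"][:,:,::-1])
    print(c,np.round(-np.array(s["R"]).T@np.array(s["t"]),3),np.round(s["K"],0).tolist())
    for n,z in(("bowl",.072),("cartridge",.072),("tray",.01),("mat",.004),("bowl_rest",.004),("timer",.02),("marker",.009),("tape_roll",.018)):
        for r in cut_out(c,n)[:1]:
            m=r["pixels"].astype(np.uint8)
            cs,_=cv2.findContours(m,0,1); k=max(cs,key=cv2.contourArea)
            rc=cv2.boxPoints(cv2.minAreaRect(k))
            print(n,round(r["score"],2),np.round(r["uv"]),np.round(ray(s,r["uv"],z)[:2],3),"box",np.round([ray(s,p,z)[:2] for p in rc],3).tolist())
E
```

```text
scene [-0.072  0.592  0.57 ] [[463.0, 0.0, 323.0], [0.0, 463.0, 239.0], [0.0, 0.0, 1.0]]
bowl 0.73 [292. 229.] [0.587 0.007] box [[0.63, 0.048], [0.656, -0.095], [0.541, -0.033], [0.527, 0.092]]
cartridge 0.53 [282. 236.] [0.58  0.042] box [[0.599, 0.031], [0.604, 0.018], [0.564, 0.03], [0.559, 0.042]]
bowl_rest 0.97 [296. 254.] [ 0.587 -0.004] box [[0.62, 0.055], [0.643, -0.098], [0.551, -0.053], [0.537, 0.087]]
timer 0.67 [384. 280.] [ 0.371 -0.049] box [[0.403, -0.004], [0.437, -0.087], [0.344, -0.078], [0.319, -0.0]]
tape_roll 0.69 [369. 199.] [ 0.637 -0.324] box [[0.683, -0.331], [0.638, -0.378], [0.576, -0.299], [0.618, -0.255]]
top [ 0.398 -0.063  1.177] [[500.0, 0.0, 320.0], [0.0, 500.0, 240.0], [0.0, 0.0, 1.0]]
bowl 0.8 [293. 211.] [ 0.595 -0.001] box [[0.613, 0.054], [0.645, -0.049], [0.579, -0.069], [0.548, 0.034]]
tray 0.93 [398. 250.] [ 0.512 -0.245] box [[0.445, -0.177], [0.6, -0.188], [0.592, -0.325], [0.437, -0.313]]
mat 0.57 [200. 281.] [0.44 0.22] box [[0.384, 0.278], [0.494, 0.27], [0.483, 0.159], [0.373, 0.168]]
bowl_rest 0.71 [300. 225.] [ 0.574 -0.014] box [[0.575, 0.051], [0.606, -0.063], [0.575, -0.071], [0.544, 0.042]]
timer 0.55 [319. 307.] [ 0.38  -0.059] box [[0.351, -0.02], [0.419, -0.025], [0.414, -0.093], [0.346, -0.087]]
marker 0.71 [244. 193.] [0.648 0.12 ] box [[0.593, 0.155], [0.713, 0.097], [0.704, 0.08], [0.584, 0.138]]
tape_roll 0.98 [426. 200.] [ 0.632 -0.311] box [[0.636, -0.278], [0.687, -0.329], [0.639, -0.375], [0.588, -0.324]]
```

```bash
python3 -c "
from h import *
print({k:np.round(v,3).tolist() for k,v in env.sense().items()},env.tcp_to_grasp)"
```

```text
{'time': 0.9, 'joint_pos': [-1.343, 0.181, 1.607, -0.0, 1.354, -0.206], 'qd': [0.0, 0.0, -0.001, 0.002, 0.001, 0.001], 'effort': [0.0, -44.484, -35.168, -0.0, 0.0, 0.0], 'tcp_pos': [0.242, -0.522, 0.231], 'eef_rot': [0.977, 0.215, -0.0, 0.0], 'force': [0.235, -0.511, 0.619], 'ft_torque': [-0.048, 0.021, 0.047], 'grasp_force': 0.0, 'finger_gap': 0.086} 0.0187
```

View pics/top.png

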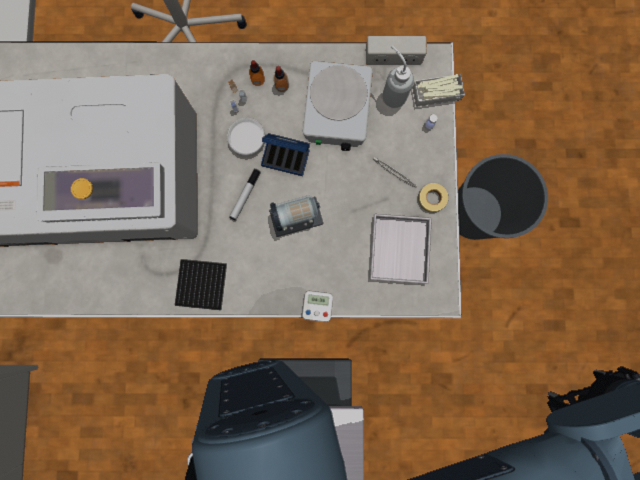

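View pics/scene.png

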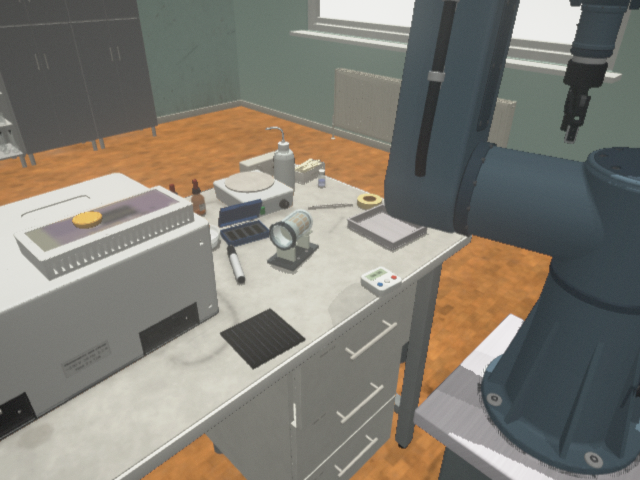

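The top view shows the bowl at about (295,212) with its mouth to the left (about (275,220)). The tray is at (400,250), the mat at (200,284), and a tall white box stands beyond the mat. Next I'll work out the grasp pose and check the wrist range.

```bash
cat >> h.py <<'E'
def tool(az,sgn):  # lean 45deg toward azimuth az; y=sgn*(az-90deg)
    z=np.array([np.cos(az),np.sin(az),-1])/2**.5
    y=sgn*np.array([np.sin(az),-np.cos(az),0])
    return Ro.from_matrix(np.column_stack([np.cross(y,z),y,z]))
def wrist(R,q1,s):
    A=Ro.from_euler('ZY',[q1,s]); M=(A.inv()*R*Ro.from_euler('z',-np.pi/2))
    return M.as_euler('ZYZ')
def delta(p,R):  # local shift mm and rotvec from present pose
    s=env.sense(); R0=Ro.from_quat(s["eef_rot"]); 
    return np.round(R0.inv().apply(np.array(p)-s["tcp_pos"])*1e3,1),np.round((R0.inv()*R).as_rotvec(),3)
E
python3 - <<'E' 2>&1 | grep -v Warn
from h import *
s=env.sense();print("check",wrist(Ro.from_quat(s["eef_rot"]),-1.343,1.788))
az=np.arctan2(.103,-.032)
for n,a1 in(("bowl",-.2),("tray",-.65),("mat",.22)):
  for sg in(1,-1):
    for sm in(1.6,2.0): print(n,sg,sm,np.round(wrist(tool(az,sg),a1,sm),2))
for sg in(1,-1):
    R=tool(az,sg); g=np.array([.595,-.004,.072])+.002*np.array([np.cos(az),np.sin(az),0])
    z=R.as_matrix()[:,2]; tcp=g+.0187*z; print(sg,"pre",tcp-.13*z,delta(tcp-.13*z,R),"grasp",tcp,R.as_matrix().round(3).tolist())
E
```

```text
check [-7.65329012e-07  1.35357153e+00 -2.05988605e-01]
bowl 1 1.6 [ 0.71  1.9  -0.39]
bowl 1 2.0 [ 0.67  1.59 -0.65]
bowl -1 1.6 [0.71 1.9  2.75]
bowl -1 2.0 [0.67 1.59 2.49]
tray 1 1.6 [ 0.52  2.16 -0.8 ]
tray 1 2.0 [ 0.44  1.8  -1.  ]
tray -1 1.6 [0.52 2.16 2.34]
tray -1 2.0 [0.44 1.8  2.14]
mat 1 1.6 [ 0.78  1.61 -0.08]
mat 1 2.0 [ 0.81  1.33 -0.37]
mat -1 1.6 [0.78 1.61 3.06]
mat -1 2.0 [0.81 1.33 2.78]
1 pre [ 0.61775648 -0.07724741  0.15070098] (array([ 528.1, -245.3,   80.6]), array([ 0.563,  0.643, -1.358])) grasp [0.59048351 0.01053746 0.0587771 ] [[-0.21, 0.955, -0.21], [0.675, 0.297, 0.675], [0.707, 0.0, -0.707]]
-1 pre [ 0.61775648 -0.07724741  0.15070098] (array([ 528.1, -245.3,   80.6]), array([ 0.665, -0.582,  1.606])) grasp [0.59048351 0.01053746 0.0587771 ] [[0.21, -0.955, -0.21], [-0.675, -0.297, 0.675], [-0.707, 0.0, -0.707]]
```

```bash
cat >> h.py <<'E'
def plan(p,R,n,start=None):
    s=env.sense(); p0=np.array(s["tcp_pos"]);R0=Ro.from_quat(s["eef_rot"])
    if start: p0,R0=start
    w=(R0.inv()*R).as_rotvec()/n; d=(np.array(p)-p0)/n
    for i in range(n):
        t=(R0*Ro.from_rotvec(w*i)).inv().apply(d)*1e3
        print("t",np.round(t,0).astype(int).tolist(),"w",np.round(w,3).tolist())
E
python3 - <<'E'
from h import *
R=tool(np.arctan2(.103,-.032),1); plan([.6220,-.097,.170],R,13)
E
```

```text
t [40, -17, 5] w [0.043, 0.049, -0.104]
t [42, -13, 7] w [0.043, 0.049, -0.104]
t [42, -8, 10] w [0.043, 0.049, -0.104]
t [42, -3, 12] w [0.043, 0.049, -0.104]
t [42, 2, 14] w [0.043, 0.049, -0.104]
t [40, 7, 16] w [0.043, 0.049, -0.104]
t [39, 12, 18] w [0.043, 0.049, -0.104]
t [36, 16, 19] w [0.043, 0.049, -0.104]
t [33, 21, 20] w [0.043, 0.049, -0.104]
t [30, 25, 21] w [0.043, 0.049, -0.104]
t [26, 29, 21] w [0.043, 0.049, -0.104]
t [22, 32, 21] w [0.043, 0.049, -0.104]
t [17, 35, 20] w [0.043, 0.049, -0.104]
```

Emit:
{"method": "apply_moves", "body": {
  "rows": [
    {"tx": 40,"ty": -17,"tz": 5,"wx": 0.043,"wy": 0.049,"wz": -0.104},
    {"tx": 42,"ty": -13,"tz": 7,"wx": 0.043,"wy": 0.049,"wz": -0.104},
    {"tx": 42,"ty": -8,"tz": 10,"wx": 0.043,"wy": 0.049,"wz": -0.104},
    {"tx": 42,"ty": -3,"tz": 12,"wx": 0.043,"wy": 0.049,"wz": -0.104},
    {"tx": 42,"ty": 2,"tz": 14,"wx": 0.043,"wy": 0.049,"wz": -0.104},
    {"tx": 40,"ty": 7,"tz": 16,"wx": 0.043,"wy": 0.049,"wz": -0.104},
    {"tx": 39,"ty": 12,"tz": 18,"wx": 0.043,"wy": 0.049,"wz": -0.104},
    {"tx": 36,"ty": 16,"tz": 19,"wx": 0.043,"wy": 0.049,"wz": -0.104},
    {"tx": 33,"ty": 21,"tz": 20,"wx": 0.043,"wy": 0.049,"wz": -0.104},
    {"tx": 30,"ty": 25,"tz": 21,"wx": 0.043,"wy": 0.049,"wz": -0.104},
    {"tx": 26,"ty": 29,"tz": 21,"wx": 0.043,"wy": 0.049,"wz": -0.104},
    {"tx": 22,"ty": 32,"tz": 21,"wx": 0.043,"wy": 0.049,"wz": -0.104},
    {"tx": 17,"ty": 35,"tz": 20,"wx": 0.043,"wy": 0.049,"wz": -0.104},
    {"gripper": 85}
  ]
}}

```text
$.rows[0]: bad value
```

```bash
cat > look.py <<'E'
from h import *
s=env.sense(); w=snapshot("wrist"); cv2.imwrite("pics/wrist1.png",w["pixels"][:,:,::-1])
t=snapshot("top")
R=Ro.from_quat(s["eef_rot"]).as_matrix();p=np.array(s["tcp_pos"]);M=np.array(w["mount"]);K=np.array(w["K"])
print(np.round(s["joint_pos"],2),p.round(3),s["time"])
def fe(uv,z):
    a=(np.array(uv)-K[:2,2])/[K[0,0],K[1,1]];r=np.hypot(*a)+1e-9
    d=np.array([*(np.sin(r)*a/r),np.cos(r)]); d=R@M[:3,:3]@d; c=R@M[:3,3]+p
    return c+d*(z-c[2])/d[2]
for n,z in(("bowl",.072),("bowl_rest",.004),("cartridge",.072)):
    for r in cut_out("wrist",n)[:1]:
        k=max(cv2.findContours(r["pixels"].astype(np.uint8),0,1)[0],key=cv2.contourArea)
        print(n,r["score"],np.round(r["uv"]),fe(r["uv"],z).round(3),[fe(q,z)[:2].round(3).tolist() for q in cv2.boxPoints(cv2.minAreaRect(k))])
E
python3 look.py; python3 -c "
from h import *
R=tool(np.arctan2(.103,-.032),1);print(delta([.5905,.0105,.0588],R))"
```

```text
[-1.34  0.18  1.61 -0.    1.35 -0.21] [ 0.242 -0.522  0.231] 0.9
(array([ 540.2, -336.3,  172.5]), array([ 0.563,  0.643, -1.358]))
```

View pics/wrist1.png

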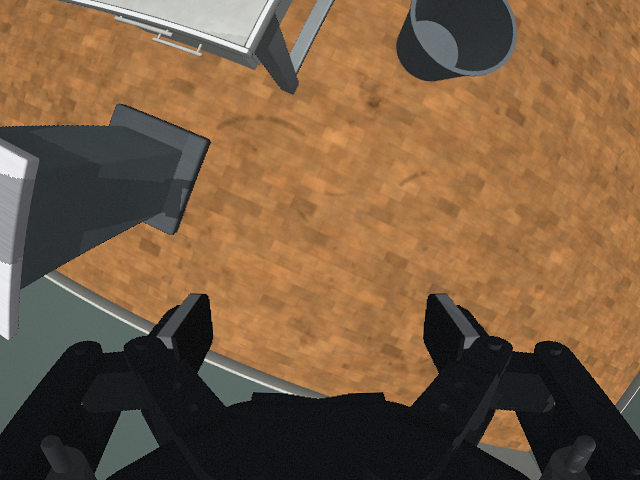

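The move was refused because each row needs every key. The wrist view therefore shows only the floor and the open fingers. I'll resend it with full rows.

Emit:
{"method": "apply_moves", "body": {
  "rows": [
    {"tx": 40,"ty": -17,"tz": 5,"wx": 0.043,"wy": 0.049,"wz": -0.104,"gripper": 85},
    {"tx": 42,"ty": -13,"tz": 7,"wx": 0.043,"wy": 0.049,"wz": -0.104,"gripper": 85},
    {"tx": 42,"ty": -8,"tz": 10,"wx": 0.043,"wy": 0.049,"wz": -0.104,"gripper": 85},
    {"tx": 42,"ty": -3,"tz": 12,"wx": 0.043,"wy": 0.049,"wz": -0.104,"gripper": 85},
    {"tx": 42,"ty": 2,"tz": 14,"wx": 0.043,"wy": 0.049,"wz": -0.104,"gripper": 85},
    {"tx": 40,"ty": 7,"tz": 16,"wx": 0.043,"wy": 0.049,"wz": -0.104,"gripper": 85},
    {"tx": 39,"ty": 12,"tz": 18,"wx": 0.043,"wy": 0.049,"wz": -0.104,"gripper": 85},
    {"tx": 36,"ty": 16,"tz": 19,"wx": 0.043,"wy": 0.049,"wz": -0.104,"gripper": 85},
    {"tx": 33,"ty": 21,"tz": 20,"wx": 0.043,"wy": 0.049,"wz": -0.104,"gripper": 85},
    {"tx": 30,"ty": 25,"tz": 21,"wx": 0.043,"wy": 0.049,"wz": -0.104,"gripper": 85},
    {"tx": 26,"ty": 29,"tz": 21,"wx": 0.043,"wy": 0.049,"wz": -0.104,"gripper": 85},
    {"tx": 22,"ty": 32,"tz": 21,"wx": 0.043,"wy": 0.049,"wz": -0.104,"gripper": 85},
    {"tx": 17,"ty": 35,"tz": 20,"wx": 0.043,"wy": 0.049,"wz": -0.104,"gripper": 85},
    {"tx": 0,"ty": 0,"tz": 0,"wx": 0,"wy": 0,"wz": 0,"gripper": 85}
  ]
}}

```text
time: 2.9
tcp_pos: [0.6237, -0.0962, 0.1651]
eef_rot: [0.55, 0.743, 0.225, -0.308]
force: [0.1, 0.1, -0.2]
finger_gap: 0.085
grasp_force: 0.0
```

```bash
sed -i 's/wrist1/wrist2/' look.py; python3 look.py; python3 -c "
from h import *
R=tool(np.arctan2(.103,-.032),1);print(delta([.5905,.0105,.0588],R))"
```

```text
[-0.58  0.73  1.18  0.49  1.86 -0.89] [ 0.624 -0.096  0.165] 2.9
bowl 0.59 [313. 220.] [ 0.589 -0.001  0.072] [[0.582, -0.067], [0.536, 0.063], [0.603, 0.081], [0.634, -0.052]]
bowl_rest 0.65 [316. 305.] [ 0.604 -0.044  0.004] [[0.556, -0.021], [0.626, 0.003], [0.641, -0.05], [0.576, -0.072]]
(array([  5.5,   1.6, 158.9]), array([ 0.003,  0.006, -0.008]))
```

View pics/wrist2.png

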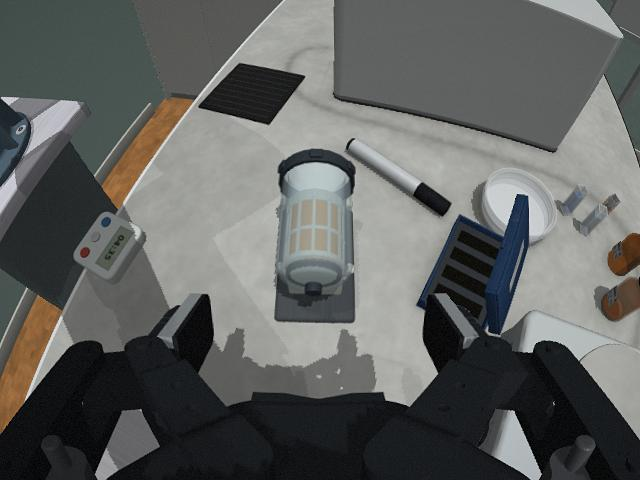

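The wrist view shows the bowl centred between the fingers: collar centre at about (317,158), stub at about (314,288). The sides are clear; the nearest thing is the blue rack at col 420 and beyond. One check on the stub and axis, then grasp.

```bash
cat >> look.py <<'E'
a=fe([314,289],.072);b=fe([317,152],.1035)
print("stub",a.round(4),"collar top",b.round(4),"az",np.arctan2(b[1]-a[1],b[0]-a[0]), "len",np.hypot(*(b-a)[:2]))
E
python3 look.py|tail -1; echo; python3 -c "
from h import *
print(np.arctan2(.103,-.032))"
```

```text
stub [ 0.6063 -0.0591  0.072 ] collar top [0.5796 0.037  0.1035] az 1.8421899073674095 len 0.09976050436421718

1.8720219046572826
```

```bash
python3 -c "
from h import *
R=tool(1.86,1);print(delta(np.array([.5915,-.004,.072])+.0227*R.as_matrix()[:,2],R))"
```

```text
(array([  4.6,  -1.8, 161.9]), array([-0.005,  0.006,  0.001]))
```

Emit:
{"method": "apply_moves", "body": {
  "rows": [
    {"tx": 4.5,"ty": -2,"tz": 30,"wx": -0.005,"wy": 0.006,"wz": 0.001,"gripper": 85},
    {"tx": 0,"ty": 0,"tz": 40,"wx": 0,"wy": 0,"wz": 0,"gripper": 85},
    {"tx": 0,"ty": 0,"tz": 40,"wx": 0,"wy": 0,"wz": 0,"gripper": 85},
    {"tx": 0,"ty": 0,"tz": 30,"wx": 0,"wy": 0,"wz": 0,"gripper": 85},
    {"tx": 0,"ty": 0,"tz": 22,"wx": 0,"wy": 0,"wz": 0,"gripper": 85},
    {"tx": 0,"ty": 0,"tz": 0,"wx": 0,"wy": 0,"wz": 0,"gripper": 85}
  ]
}}

```text
time: 4.15
tcp_pos: [0.5869, 0.0135, 0.0559]
eef_rot: [0.552, 0.741, 0.228, -0.308]
force: [0.0, -0.5, -0.5]
finger_gap: 0.0856
grasp_force: 0.0
```

Emit:
{"method": "apply_moves", "body": {
  "rows": [
    {"tx": 0,"ty": 0,"tz": 0,"wx": 0,"wy": 0,"wz": 0,"gripper": 45},
    {"tx": 0,"ty": 0,"tz": 0,"wx": 0,"wy": 0,"wz": 0,"gripper": 45},
    {"tx": 0,"ty": 0,"tz": 0,"wx": 0,"wy": 0,"wz": 0,"gripper": 45},
    {"tx": 0,"ty": 0,"tz": 0,"wx": 0,"wy": 0,"wz": 0,"gripper": 45},
    {"tx": 0,"ty": 0,"tz": 0,"wx": 0,"wy": 0,"wz": 0,"gripper": 45},
    {"tx": 0,"ty": 0,"tz": 0,"wx": 0,"wy": 0,"wz": 0,"gripper": 45}
  ]
}}

```text
time: 4.9
tcp_pos: [0.5879, 0.0121, 0.0566]
eef_rot: [0.552, 0.741, 0.229, -0.306]
force: [2.9, -3.3, 5.7]
finger_gap: 0.0551
grasp_force: 64.0
```

Emit:
{"method": "apply_moves", "body": {
  "rows": [
    {"tx": 10,"ty": 0,"tz": -10,"wx": 0,"wy": 0,"wz": 0,"gripper": 45},
    {"tx": 28,"ty": 0,"tz": -28,"wx": 0,"wy": 0,"wz": 0,"gripper": 45},
    {"tx": 28,"ty": 0,"tz": -28,"wx": 0,"wy": 0,"wz": 0,"gripper": 45},
    {"tx": 28,"ty": 0,"tz": -28,"wx": 0,"wy": 0,"wz": 0,"gripper": 45},
    {"tx": 28,"ty": 0,"tz": -28,"wx": 0,"wy": 0,"wz": 0,"gripper": 45},
    {"tx": 0,"ty": 0,"tz": 0,"wx": 0,"wy": 0,"wz": 0,"gripper": 45}
  ]
}}

```text
time: 5.65
tcp_pos: [0.5883, 0.0126, 0.2317]
eef_rot: [0.551, 0.742, 0.229, -0.305]
force: [0.1, -0.2, -2.8]
finger_gap: 0.0555
grasp_force: 63.7
```

```bash
python3 -c "
from h import *
print(np.round(env.sense()['joint_pos'],2))"
```

```text
[-0.47  0.5   1.39  0.55  1.82 -0.79]
```

Emit:
{"method": "apply_moves", "body": {
  "rows": [
    {"tx": 0,"ty": 0,"tz": 0,"wx": 0,"wy": 0,"wz": 0.1,"gripper": 45},
    {"tx": 0,"ty": 0,"tz": 0,"wx": 0,"wy": 0,"wz": 0.18,"gripper": 45},
    {"tx": 0,"ty": 0,"tz": 0,"wx": 0,"wy": 0,"wz": 0.18,"gripper": 45},
    {"tx": 0,"ty": 0,"tz": 0,"wx": 0,"wy": 0,"wz": 0.18,"gripper": 45},
    {"tx": 0,"ty": 0,"tz": 0,"wx": 0,"wy": 0,"wz": 0.18,"gripper": 45},
    {"tx": 0,"ty": 0,"tz": 0,"wx": 0,"wy": 0,"wz": 0.18,"gripper": 45},
    {"tx": 0,"ty": 0,"tz": 0,"wx": 0,"wy": 0,"wz": 0.18,"gripper": 45},
    {"tx": 0,"ty": 0,"tz": 0,"wx": 0,"wy": 0,"wz": 0.18,"gripper": 45},
    {"tx": 0,"ty": 0,"tz": 0,"wx": 0,"wy": 0,"wz": 0.18,"gripper": 45},
    {"tx": 0,"ty": 0,"tz": 0,"wx": 0,"wy": 0,"wz": 0.18,"gripper": 45},
    {"tx": 0,"ty": 0,"tz": 0,"wx": 0,"wy": 0,"wz": 0.18,"gripper": 45},
    {"tx": 0,"ty": 0,"tz": 0,"wx": 0,"wy": 0,"wz": 0.18,"gripper": 45},
    {"tx": 0,"ty": 0,"tz": 0,"wx": 0,"wy": 0,"wz": 0.18,"gripper": 45},
    {"tx": 0,"ty": 0,"tz": 0,"wx": 0,"wy": 0,"wz": 0.18,"gripper": 45},
    {"tx": 0,"ty": 0,"tz": 0,"wx": 0,"wy": 0,"wz": 0.18,"gripper": 45},
    {"tx": 0,"ty": 0,"tz": 0,"wx": 0,"wy": 0,"wz": 0.18,"gripper": 45},
    {"tx": 0,"ty": 0,"tz": 0,"wx": 0,"wy": 0,"wz": 0.18,"gripper": 45},
    {"tx": 0,"ty": 0,"tz": 0,"wx": 0,"wy": 0,"wz": 0.16,"gripper": 45},
    {"tx": 0,"ty": 0,"tz": 0,"wx": 0,"wy": 0,"wz": 0,"gripper": 45}
  ]
}}

```text
time: 8.02
tcp_pos: [0.5863, 0.0133, 0.2268]
eef_rot: [0.741, -0.551, -0.308, -0.228]
force: [-0.4, -0.3, -1.8]
finger_gap: 0.0554
grasp_force: 63.5
```

```bash
cat > a.py <<'E'
from h import *
s=env.sense();R=Ro.from_quat(s["eef_rot"]).as_matrix();p=np.array(s["tcp_pos"])
print(np.round(s["joint_pos"],2),R.round(3).tolist())
c=p-.0227*R[:,2]; print("bowl origin approx",c)
for n,g in(("tray",[.5175,-.249]),("mat",[.4335,.2188])):
    print(n,(R.T@np.array([*(g-c[:2]),0])*1e3).round(1))
print("up",R[2].round(3))
t=snapshot("scene");cv2.imwrite("pics/s2.png",t["pixels"][:,:,::-1])
E
python3 a.py
```

```text
[-0.48  0.51  1.39  0.55  1.82  2.35] [[0.203, -0.957, -0.206], [-0.676, -0.289, 0.678], [-0.709, 0.001, -0.705]]
bowl origin approx [ 0.59098348 -0.00211466  0.24284429]
tray [ 151.9  141.7 -152.3]
mat [-181.2   86.9  182.2]
up [-0.709  0.001 -0.705]
```

View pics/s2.png

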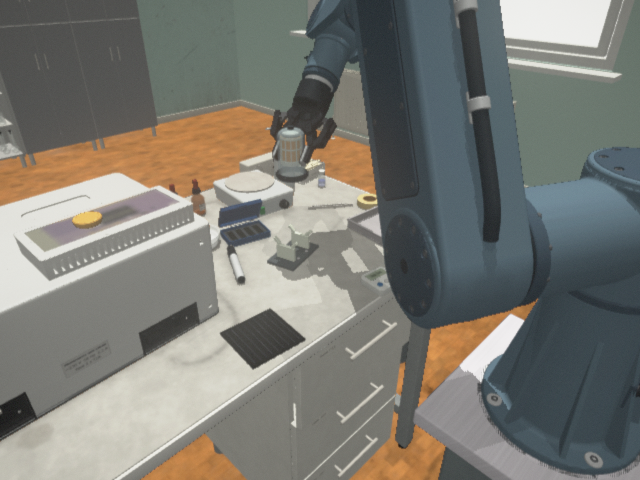

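The scene view shows the bowl upright, mouth down, with the cartridge still inside, at about (291,150). Moving over the tray.

Emit:
{"method": "apply_moves", "body": {
  "rows": [
    {"tx": 15,"ty": 14,"tz": -15,"wx": 0,"wy": 0,"wz": 0,"gripper": 45},
    {"tx": 30,"ty": 28,"tz": -30,"wx": 0,"wy": 0,"wz": 0,"gripper": 45},
    {"tx": 30,"ty": 28,"tz": -30,"wx": 0,"wy": 0,"wz": 0,"gripper": 45},
    {"tx": 30,"ty": 28,"tz": -30,"wx": 0,"wy": 0,"wz": 0,"gripper": 45},
    {"tx": 30,"ty": 28,"tz": -30,"wx": 0,"wy": 0,"wz": 0,"gripper": 45},
    {"tx": 17,"ty": 16,"tz": -17,"wx": 0,"wy": 0,"wz": 0,"gripper": 45},
    {"tx": 25,"ty": 0,"tz": 25,"wx": 0,"wy": 0,"wz": 0,"gripper": 45},
    {"tx": 25,"ty": 0,"tz": 25,"wx": 0,"wy": 0,"wz": 0,"gripper": 45},
    {"tx": 25,"ty": 0,"tz": 25,"wx": 0,"wy": 0,"wz": 0,"gripper": 45},
    {"tx": 25,"ty": 0,"tz": 25,"wx": 0,"wy": 0,"wz": 0,"gripper": 45},
    {"tx": 0,"ty": 0,"tz": 0,"wx": 0,"wy": 0,"wz": 0,"gripper": 45},
    {"tx": 0,"ty": 0,"tz": 0,"wx": 0,"wy": 0,"wz": 0,"gripper": 45}
  ]
}}

```text
time: 9.57
tcp_pos: [0.5136, -0.2342, 0.0881]
eef_rot: [0.742, -0.551, -0.307, -0.229]
force: [-0.8, 0.0, -1.1]
finger_gap: 0.0549
grasp_force: 63.7
```

```bash
sed -i 's/t=snap.*//' a.py; cat >> a.py <<'E'
t=snapshot("top");w=snapshot("wrist")
cv2.imwrite("pics/t3.png",np.hstack([t["pixels"][150:350,300:500],cv2.resize(w["pixels"],(267,200))])[:,:,::-1].repeat(1,0))
E
python3 a.py
```

```text
[-0.82  0.77  1.28  0.33  1.81  1.98] [[0.205, -0.958, -0.203], [-0.677, -0.288, 0.677], [-0.707, -0.002, -0.707]]
bowl origin approx [ 0.51817031 -0.24959072  0.10413133]
tray [-0.5  0.5  0.5]
mat [-334.3  -53.9  334.5]
up [-0.707 -0.002 -0.707]
```

View pics/t3.png

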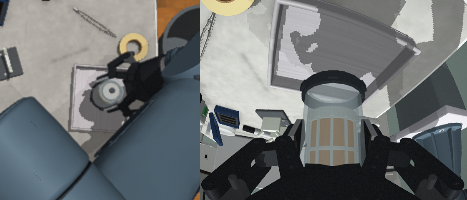

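Bowl is over the tray centre with the rim about 50 mm above the floor. First knock.

Emit:
{"method": "apply_moves", "body": {
  "rows": [
    {"tx": 20,"ty": 0,"tz": 20,"wx": 0,"wy": 0,"wz": 0,"gripper": 45},
    {"tx": 20,"ty": 0,"tz": 20,"wx": 0,"wy": 0,"wz": 0,"gripper": 45}
  ]
}}

```text
time: 9.93
tcp_pos: [0.5142, -0.2352, 0.0337]
eef_rot: [0.742, -0.551, -0.306, -0.229]
force: [-3.3, -18.5, 85.2]
finger_gap: 0.0554
grasp_force: 72.0
```

Emit:
{"method": "apply_moves", "body": {
  "rows": [
    {"tx": -20,"ty": 0,"tz": -20,"wx": 0,"wy": 0,"wz": 0,"gripper": 45},
    {"tx": 0,"ty": 0,"tz": 0,"wx": 0,"wy": 0,"wz": 0,"gripper": 45}
  ]
}}

```text
time: 10.18
tcp_pos: [0.515, -0.2356, 0.0619]
eef_rot: [0.743, -0.551, -0.304, -0.228]
force: [0.4, -0.0, -2.0]
finger_gap: 0.0555
grasp_force: 64.6
```

```bash
sed -i 's/t3/t4/' a.py; python3 a.py
```

```text
[-0.82  0.81  1.27  0.32  1.77  1.97] [[0.207, -0.958, -0.2], [-0.68, -0.288, 0.675], [-0.703, -0.004, -0.711]]
bowl origin approx [ 0.51950231 -0.2509616   0.07801006]
tray [-1.7  1.4  1.7]
mat [-337.2  -52.8  334.1]
up [-0.703 -0.004 -0.711]
```

View pics/t4.png

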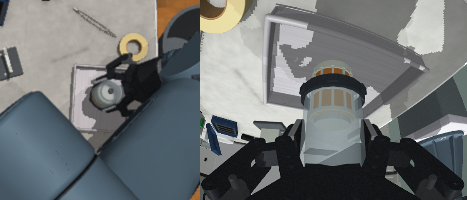

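The cartridge has dropped and stands in the tray, showing below the rim at about (335,70) in the right-hand picture. Lifting straight off it, and checking where the white box's corner stands relative to the mat.

Emit:
{"method": "apply_moves", "body": {
  "rows": [
    {"tx": -10,"ty": 0,"tz": -10,"wx": 0,"wy": 0,"wz": 0,"gripper": 45},
    {"tx": -14,"ty": 0,"tz": -14,"wx": 0,"wy": 0,"wz": 0,"gripper": 45},
    {"tx": -18,"ty": 0,"tz": -18,"wx": 0,"wy": 0,"wz": 0,"gripper": 45},
    {"tx": -25,"ty": 0,"tz": -25,"wx": 0,"wy": 0,"wz": 0,"gripper": 45},
    {"tx": -25,"ty": 0,"tz": -25,"wx": 0,"wy": 0,"wz": 0,"gripper": 45},
    {"tx": -25,"ty": 0,"tz": -25,"wx": 0,"wy": 0,"wz": 0,"gripper": 45},
    {"tx": 0,"ty": 0,"tz": 0,"wx": 0,"wy": 0,"wz": 0,"gripper": 45}
  ]
}}

```text
time: 11.15
tcp_pos: [0.5144, -0.2352, 0.2287]
eef_rot: [0.743, -0.551, -0.303, -0.228]
force: [0.4, 0.1, -1.5]
finger_gap: 0.0555
grasp_force: 64.5
```

```bash
sed -i 's/t4/t5/' a.py; cat >> a.py <<'E'
# box corner from the earlier wrist picture (pose at t=2.9)
R=Ro.from_quat([0.55,0.743,0.225,-0.308]).as_matrix();p=np.array([.6237,-.0962,.1651]);M=np.array(w["mount"]);K=np.array(w["K"])
def fe(uv,z):
    a=(np.array(uv)-K[:2,2])/[K[0,0],K[1,1]];r=np.hypot(*a)+1e-9
    d=R@M[:3,:3]@np.array([*(np.sin(r)*a/r),np.cos(r)]); c=R@M[:3,3]+p
    return (c+d*(z-c[2])/d[2]).round(3)
print("box",fe([335,97],0),fe([555,150],0),"mat corners",[fe(q,.004).tolist() for q in([199,107],[269,124],[305,75],[238,63])])
for n in("cartridge","bowl"):
  for cam in("top","wrist"):
    for r in cut_out(cam,n)[:1]: print(cam,n,r["score"],r["uv"],ray(t,r["uv"],.035) if cam=="top" else "")
E
python3 a.py
```

```text
[-0.82  0.6   1.23  0.35  2.    2.06] [[0.208, -0.958, -0.199], [-0.681, -0.288, 0.674], [-0.702, -0.004, -0.712]]
bowl origin approx [ 0.51892205 -0.25045597  0.24483073]
tray [-1.3  0.9  1.3]
mat [-337.2  -53.3  333.1]
up [-0.702 -0.004 -0.712]
box [0.545 0.238 0.   ] [0.857 0.253 0.   ] mat corners [[0.377, 0.169, 0.004], [0.483, 0.159, 0.004], [0.493, 0.27, 0.004], [0.384, 0.278, 0.004]]
top cartridge 0.62 [396.7, 250.7] [ 0.50950775 -0.23752887  0.035     ]
wrist cartridge 0.73 [319.3, 37.8] 
top bowl 0.93 [416.5, 234.4] [ 0.54733949 -0.28375402  0.035     ]
wrist bowl 0.56 [315.8, 292.0]
```

View pics/t5.png

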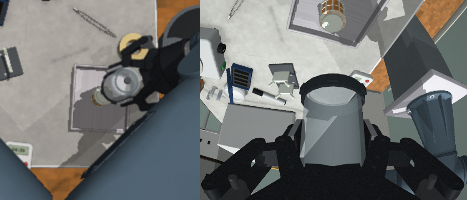

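The cartridge now lies in the tray and the bowl is empty. Moving to the mat.

Emit:
{"method": "apply_moves", "body": {
  "rows": [
    {"tx": -17,"ty": -3,"tz": 17,"wx": 0,"wy": 0,"wz": 0,"gripper": 45},
    {"tx": -34,"ty": -5,"tz": 33,"wx": 0,"wy": 0,"wz": 0,"gripper": 45},
    {"tx": -34,"ty": -5,"tz": 33,"wx": 0,"wy": 0,"wz": 0,"gripper": 45},
    {"tx": -34,"ty": -5,"tz": 33,"wx": 0,"wy": 0,"wz": 0,"gripper": 45},
    {"tx": -34,"ty": -5,"tz": 33,"wx": 0,"wy": 0,"wz": 0,"gripper": 45},
    {"tx": -34,"ty": -6,"tz": 33,"wx": 0,"wy": 0,"wz": 0,"gripper": 45},
    {"tx": -34,"ty": -6,"tz": 33,"wx": 0,"wy": 0,"wz": 0,"gripper": 45},
    {"tx": -34,"ty": -6,"tz": 33,"wx": 0,"wy": 0,"wz": 0,"gripper": 45},
    {"tx": -34,"ty": -6,"tz": 33,"wx": 0,"wy": 0,"wz": 0,"gripper": 45},
    {"tx": -34,"ty": -6,"tz": 33,"wx": 0,"wy": 0,"wz": 0,"gripper": 45},
    {"tx": -14,"ty": 0,"tz": 18,"wx": 0,"wy": 0,"wz": 0,"gripper": 45},
    {"tx": 0,"ty": 0,"tz": 0,"wx": 0,"wy": 0,"wz": 0,"gripper": 45}
  ]
}}

```text
time: 12.95
tcp_pos: [0.4262, 0.2356, 0.2272]
eef_rot: [0.742, -0.55, -0.308, -0.228]
force: [-0.1, 0.7, -1.5]
finger_gap: 0.0552
grasp_force: 64.5
```

```bash
sed -i '/^t=snap/,$d' a.py; python3 a.py
```

```text
[-0.2   0.11  1.9   0.67  1.58  2.49] [[0.204, -0.957, -0.207], [-0.676, -0.29, 0.677], [-0.708, 0.002, -0.706]]
bowl origin approx [0.43084954 0.22022251 0.24321992]
tray [ 334.9   53.4 -335.7]
mat [ 1.5 -2.1 -1.5]
up [-0.708  0.002 -0.706]
```

Emit:
{"method": "apply_moves", "body": {
  "rows": [
    {"tx": 25,"ty": -2,"tz": 23,"wx": 0,"wy": 0,"wz": 0,"gripper": 45},
    {"tx": 25,"ty": 0,"tz": 25,"wx": 0,"wy": 0,"wz": 0,"gripper": 45},
    {"tx": 25,"ty": 0,"tz": 25,"wx": 0,"wy": 0,"wz": 0,"gripper": 45},
    {"tx": 22,"ty": 0,"tz": 22,"wx": 0,"wy": 0,"wz": 0,"gripper": 45},
    {"tx": 16,"ty": 0,"tz": 16,"wx": 0,"wy": 0,"wz": 0,"gripper": 45},
    {"tx": 10,"ty": 0,"tz": 10,"wx": 0,"wy": 0,"wz": 0,"gripper": 45},
    {"tx": 3,"ty": 0,"tz": 3,"wx": 0,"wy": 0,"wz": 0,"gripper": 45},
    {"tx": 0,"ty": 0,"tz": 0,"wx": 0,"wy": 0,"wz": 0,"gripper": 45},
    {"tx": 0,"ty": 0,"tz": 0,"wx": 0,"wy": 0,"wz": 0,"gripper": 45}
  ]
}}

```text
time: 14.08
tcp_pos: [0.4308, 0.2336, 0.0519]
eef_rot: [0.742, -0.551, -0.307, -0.229]
force: [-0.7, -0.2, -1.0]
finger_gap: 0.0554
grasp_force: 64.5
```

Emit:
{"method": "apply_moves", "body": {
  "rows": [
    {"tx": 2,"ty": 0,"tz": 2,"wx": 0,"wy": 0,"wz": 0,"gripper": 45},
    {"tx": 2,"ty": 0,"tz": 2,"wx": 0,"wy": 0,"wz": 0,"gripper": 45},
    {"tx": 0,"ty": 0,"tz": 0,"wx": 0,"wy": 0,"wz": 0,"gripper": 45}
  ]
}}

```text
time: 14.45
tcp_pos: [0.43, 0.2337, 0.0454]
eef_rot: [0.741, -0.551, -0.307, -0.229]
force: [0.2, -0.2, -0.8]
finger_gap: 0.0553
grasp_force: 64.5
```

Emit:
{"method": "apply_moves", "body": {
  "rows": [
    {"tx": 2,"ty": 0,"tz": 2,"wx": 0,"wy": 0,"wz": 0,"gripper": 45},
    {"tx": 1,"ty": 0,"tz": 1,"wx": 0,"wy": 0,"wz": 0,"gripper": 45},
    {"tx": 0,"ty": 0,"tz": 0,"wx": 0,"wy": 0,"wz": 0,"gripper": 45}
  ]
}}

```text
time: 14.82
tcp_pos: [0.4301, 0.2337, 0.0411]
eef_rot: [0.741, -0.551, -0.307, -0.229]
force: [-0.5, -0.5, -1.3]
finger_gap: 0.0552
grasp_force: 64.5
```

Emit:
{"method": "apply_moves", "body": {
  "rows": [
    {"tx": 1,"ty": 0,"tz": 1,"wx": 0,"wy": 0,"wz": 0,"gripper": 45},
    {"tx": 1,"ty": 0,"tz": 1,"wx": 0,"wy": 0,"wz": 0,"gripper": 45},
    {"tx": 0,"ty": 0,"tz": 0,"wx": 0,"wy": 0,"wz": 0,"gripper": 45}
  ]
}}

```text
time: 15.2
tcp_pos: [0.4301, 0.2337, 0.0383]
eef_rot: [0.741, -0.551, -0.307, -0.229]
force: [0.4, 0.3, -1.7]
finger_gap: 0.0557
grasp_force: 64.5
```

Emit:
{"method": "apply_moves", "body": {
  "rows": [
    {"tx": 1,"ty": 0,"tz": 1,"wx": 0,"wy": 0,"wz": 0,"gripper": 45},
    {"tx": 1,"ty": 0,"tz": 1,"wx": 0,"wy": 0,"wz": 0,"gripper": 45},
    {"tx": 0,"ty": 0,"tz": 0,"wx": 0,"wy": 0,"wz": 0,"gripper": 45}
  ]
}}

```text
time: 15.58
tcp_pos: [0.4301, 0.2337, 0.0355]
eef_rot: [0.741, -0.551, -0.307, -0.229]
force: [-1.0, 1.2, -1.6]
finger_gap: 0.0553
grasp_force: 64.5
```

Emit:
{"method": "apply_moves", "body": {
  "rows": [
    {"tx": 0.7,"ty": 0,"tz": 0.7,"wx": 0,"wy": 0,"wz": 0,"gripper": 45},
    {"tx": 0.7,"ty": 0,"tz": 0.7,"wx": 0,"wy": 0,"wz": 0,"gripper": 45},
    {"tx": 0,"ty": 0,"tz": 0,"wx": 0,"wy": 0,"wz": 0,"gripper": 45}
  ]
}}

```text
time: 15.95
tcp_pos: [0.4302, 0.2337, 0.0343]
eef_rot: [0.741, -0.551, -0.308, -0.229]
force: [-2.0, -2.9, 5.3]
finger_gap: 0.055
grasp_force: 65.3
```

Contact on the mat. Releasing.

Emit:
{"method": "apply_moves", "body": {
  "rows": [
    {"tx": 0,"ty": 0,"tz": 0,"wx": 0,"wy": 0,"wz": 0,"gripper": 60},
    {"tx": 0,"ty": 0,"tz": 0,"wx": 0,"wy": 0,"wz": 0,"gripper": 66},
    {"tx": 0,"ty": 0,"tz": 0,"wx": 0,"wy": 0,"wz": 0,"gripper": 74},
    {"tx": 0,"ty": 0,"tz": 0,"wx": 0,"wy": 0,"wz": 0,"gripper": 74},
    {"tx": 0,"ty": 0,"tz": -8,"wx": 0,"wy": 0,"wz": 0,"gripper": 74},
    {"tx": 0,"ty": 0,"tz": -15,"wx": 0,"wy": 0,"wz": 0,"gripper": 74},
    {"tx": 0,"ty": 0,"tz": -25,"wx": 0,"wy": 0,"wz": 0,"gripper": 74},
    {"tx": 0,"ty": 0,"tz": -30,"wx": 0,"wy": 0,"wz": 0,"gripper": 74},
    {"tx": 0,"ty": 0,"tz": -30,"wx": 0,"wy": 0,"wz": 0,"gripper": 74},
    {"tx": 0,"ty": 0,"tz": -30,"wx": 0,"wy": 0,"wz": 0,"gripper": 74},
    {"tx": 0,"ty": 0,"tz": 0,"wx": 0,"wy": 0,"wz": 0,"gripper": 74}
  ]
}}

```text
time: 17.32
tcp_pos: [0.4604, 0.1382, 0.1328]
eef_rot: [0.742, -0.552, -0.305, -0.23]
force: [0.7, -0.6, -1.3]
finger_gap: 0.0738
grasp_force: 0.0
```

```bash
python3 - <<'E'
from h import *
t=snapshot("scene");w=snapshot("wrist");u=snapshot("top")
cv2.imwrite("pics/f.png",np.hstack([t["pixels"][120:480,0:420],cv2.resize(w["pixels"],(373,280))[:, :].repeat(1,0) if 0 else cv2.copyMakeBorder(cv2.resize(w["pixels"],(373,280)),0,80,0,0,0)])[:,:,::-1])
for n,z in(("bowl",.05),("mat",.004),("cartridge",.025),("tray",.01),("timer",.02),("marker",.009),("tape_roll",.018)):
    for c,s in(("top",u),("scene",t)):
        for r in cut_out(c,n)[:1]: print(c,n,round(r["score"],2),r["uv"],ray(s,r["uv"],z).round(3))
E
```

```text
top bowl 0.61 [194.7, 281.3] [0.438 0.22  0.05 ]
scene bowl 0.75 [260.4, 316.3] [0.43  0.223 0.05 ]
top mat 0.81 [205.2, 293.9] [0.41  0.206 0.004]
scene mat 0.73 [258.1, 344.7] [0.418 0.24  0.004]
top cartridge 0.8 [403.9, 245.7] [ 0.522 -0.256  0.025]
scene cartridge 0.71 [381.8, 220.3] [ 0.527 -0.24   0.025]
top tray 0.56 [394.7, 259.2] [ 0.492 -0.236  0.01 ]
scene tray 0.61 [368.5, 226.3] [ 0.547 -0.214  0.01 ]
scene timer 0.88 [379.7, 280.8] [ 0.375 -0.04   0.02 ]
top marker 0.59 [243.9, 196.5] [0.641 0.12  0.009]
scene marker 0.69 [235.2, 262.3] [0.649 0.119 0.009]
top tape_roll 0.76 [428.6, 204.6] [ 0.62  -0.317  0.018]
scene tape_roll 0.82 [368.2, 199.6] [ 0.635 -0.319  0.018]
```

View pics/f.png

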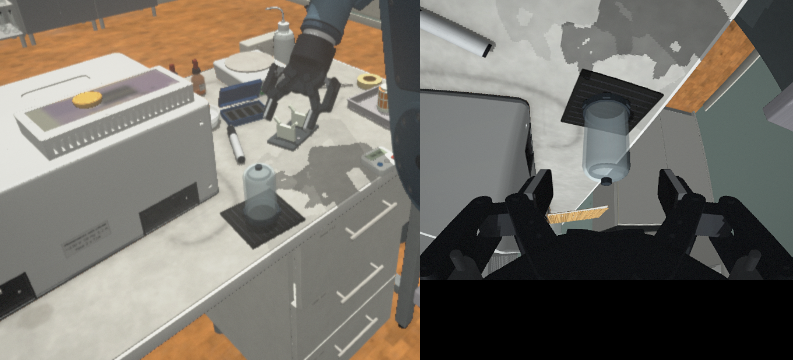

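The bowl stands mouth down in the middle of the mat, at about (261,195) in the left-hand picture, and the gripper is clear of it. The cartridge is in the tray and the bystanders haven't moved. Handing in.

```bash
python3 -c "
from h import *
print(sign_off())"
```

```text
the job is handed in; nothing more can be done
None
```

The cartridge came out on the first knock and is in the tray, the empty bowl stands mouth down near the middle of the mat, and the job was handed in at about 17 s; the hand-in returned no verdict.

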